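# Find the case that rattles and hold it out

### The job

One of the three sealed parts cases (red, yellow and blue lid) has a loose steel ball in it: pick the cases up one at a time and shake each briskly back and forth a few times with wide strokes along its length, clear of the bench, until you find the one that rattles, setting each silent case gently back upright on the bench. Present the rattling case by holding it level and still above the middle of the orange pad, at least a hand's width clear of it, and finish while still holding it there; do not set it down. Leave the other things on the bench where they are.

Things in the scene. Friction and masses are not known exactly. Their poses are not given: they have to be found in the camera images.
- case_red_c (a point): Sealed parts case, grey tub and red lid, 60 (x) x 140 (y) x 60 mm high (ribs 3 mm higher), standing on the bench. This point is its centre, 30 mm above its underside; x across its width (grip here: flat smooth sides), y along its length, z up. Black latch on the -y end, 3 mm proud; hinge on the +y end; it cannot be opened. 0.1 to 0.35 kg empty, varying from case to case.
- case_yellow_c (a point): Sealed parts case, grey tub and yellow lid, 60 (x) x 140 (y) x 60 mm high (ribs 3 mm higher), standing on the bench. This point is its centre, 30 mm above its underside; x across its width (grip here: flat smooth sides), y along its length, z up. Black latch on the -y end, 3 mm proud; hinge on the +y end; it cannot be opened. 0.1 to 0.35 kg empty, varying from case to case.
- case_blue_c (a point): Sealed parts case, grey tub and blue lid, 60 (x) x 140 (y) x 60 mm high (ribs 3 mm higher), standing on the bench. This point is its centre, 30 mm above its underside; x across its width (grip here: flat smooth sides), y along its length, z up. Black latch on the -y end, 3 mm proud; hinge on the +y end; it cannot be opened. 0.1 to 0.35 kg empty, varying from case to case.
- case_red_inside: Closed hollow of case_red, 48 x 128 x 48 mm, fixed in it; origin and axes as the case's centre. One case, another each time, holds a loose steel ball (42 mm, about 0.18 kg) that rolls freely. Strokes of 100 mm at 0.3 m/s along y drive it to and fro: after each stop the mean moment on the tool about x is some 0.06 N m to one side or the other, against 0.02 in the others; short gentle strokes leave it lying. The others hold a flat 10 g shim, hardly felt.
- case_yellow_inside: The same of case_yellow.
- case_blue_inside: The same of case_blue.
- pad_top (a point): Orange knee pad lying flat on the bench in front of the robot beyond the cases, 150 (x) x 230 (y) x 32 mm, fixed; this point is the centre of its top, 32 mm above the bench.
- bearing: Steel ball bearing, 52 mm across, 15 mm high, lying flat at the left; origin under its centre. Loose bystander: leave it where it is.
- gear1: Grey gear wheel, 72 mm across, 22 mm high, lying flat at the right; origin under its centre. Loose bystander: leave it where it is.
- mug: Yellow mug with a handle, 78 x 116 x 102 mm, standing; origin under its centre. Loose bystander: leave it where it is.
- wrench: Steel spanner lying flat, 36 x 232 x 9 mm; origin under its middle, length along y. Loose bystander: leave it where it is.
- tape_measure: Yellow tape measure, 37 x 78 x 62 mm; origin under its middle. Loose bystander: leave it where it is.
- torch: Black torch lying down, 37 x 125 x 38 mm; origin under its middle. Loose bystander: leave it where it is.

How it is judged:
On the way, in this order (a step that is already met when the one before it is completed fails the run):
1. the rattling case is held clear of the bench and swung ((((height (world z) of case_red_c above 0.06 m and contact force between the fingers and case_red above 1 N and (linear speed of case_red above 0.12 m/s or angular speed of case_red above 0.8 rad/s)) and contact force between case_red_inside and anything else above 0.3 N) or ((height (world z) of case_yellow_c above 0.06 m and contact force between the fingers and case_yellow above 1 N and (linear speed of case_yellow above 0.12 m/s or angular speed of case_yellow above 0.8 rad/s)) and contact force between case_yellow_inside and anything else above 0.3 N) or ((height (world z) of case_blue_c above 0.06 m and contact force between the fingers and case_blue above 1 N and (linear speed of case_blue above 0.12 m/s or angular speed of case_blue above 0.8 rad/s)) and contact force between case_blue_inside and anything else above 0.3 N))).
2. its swing stops or turns back ((((height (world z) of case_red_c above 0.06 m and contact force between the fingers and case_red above 1 N and (linear speed of case_red below 0.08 m/s and angular speed of case_red below 0.5 rad/s)) and contact force between case_red_inside and anything else above 0.3 N) or ((height (world z) of case_yellow_c above 0.06 m and contact force between the fingers and case_yellow above 1 N and (linear speed of case_yellow below 0.08 m/s and angular speed of case_yellow below 0.5 rad/s)) and contact force between case_yellow_inside and anything else above 0.3 N) or ((height (world z) of case_blue_c above 0.06 m and contact force between the fingers and case_blue above 1 N and (linear speed of case_blue below 0.08 m/s and angular speed of case_blue below 0.5 rad/s)) and contact force between case_blue_inside and anything else above 0.3 N))).
3. the rattling case is held clear of the bench and swung again ((((height (world z) of case_red_c above 0.06 m and contact force between the fingers and case_red above 1 N and (linear speed of case_red above 0.12 m/s or angular speed of case_red above 0.8 rad/s)) and contact force between case_red_inside and anything else above 0.3 N) or ((height (world z) of case_yellow_c above 0.06 m and contact force between the fingers and case_yellow above 1 N and (linear speed of case_yellow above 0.12 m/s or angular speed of case_yellow above 0.8 rad/s)) and contact force between case_yellow_inside and anything else above 0.3 N) or ((height (world z) of case_blue_c above 0.06 m and contact force between the fingers and case_blue above 1 N and (linear speed of case_blue above 0.12 m/s or angular speed of case_blue above 0.8 rad/s)) and contact force between case_blue_inside and anything else above 0.3 N))).
4. its swing stops or turns back again ((((height (world z) of case_red_c above 0.06 m and contact force between the fingers and case_red above 1 N and (linear speed of case_red below 0.08 m/s and angular speed of case_red below 0.5 rad/s)) and contact force between case_red_inside and anything else above 0.3 N) or ((height (world z) of case_yellow_c above 0.06 m and contact force between the fingers and case_yellow above 1 N and (linear speed of case_yellow below 0.08 m/s and angular speed of case_yellow below 0.5 rad/s)) and contact force between case_yellow_inside and anything else above 0.3 N) or ((height (world z) of case_blue_c above 0.06 m and contact force between the fingers and case_blue above 1 N and (linear speed of case_blue below 0.08 m/s and angular speed of case_blue below 0.5 rad/s)) and contact force between case_blue_inside and anything else above 0.3 N))).
5. the rattling case is held clear of the bench and swung once more ((((height (world z) of case_red_c above 0.06 m and contact force between the fingers and case_red above 1 N and (linear speed of case_red above 0.12 m/s or angular speed of case_red above 0.8 rad/s)) and contact force between case_red_inside and anything else above 0.3 N) or ((height (world z) of case_yellow_c above 0.06 m and contact force between the fingers and case_yellow above 1 N and (linear speed of case_yellow above 0.12 m/s or angular speed of case_yellow above 0.8 rad/s)) and contact force between case_yellow_inside and anything else above 0.3 N) or ((height (world z) of case_blue_c above 0.06 m and contact force between the fingers and case_blue above 1 N and (linear speed of case_blue above 0.12 m/s or angular speed of case_blue above 0.8 rad/s)) and contact force between case_blue_inside and anything else above 0.3 N))).
6. its swing stops or turns back once more ((((height (world z) of case_red_c above 0.06 m and contact force between the fingers and case_red above 1 N and (linear speed of case_red below 0.08 m/s and angular speed of case_red below 0.5 rad/s)) and contact force between case_red_inside and anything else above 0.3 N) or ((height (world z) of case_yellow_c above 0.06 m and contact force between the fingers and case_yellow above 1 N and (linear speed of case_yellow below 0.08 m/s and angular speed of case_yellow below 0.5 rad/s)) and contact force between case_yellow_inside and anything else above 0.3 N) or ((height (world z) of case_blue_c above 0.06 m and contact force between the fingers and case_blue above 1 N and (linear speed of case_blue below 0.08 m/s and angular speed of case_blue below 0.5 rad/s)) and contact force between case_blue_inside and anything else above 0.3 N))).
At the end, for the whole second after the job is handed in: The shaken case with the ball is held level (0.25 rad) and still in the fingers, its centre within 60 mm of the pad's centre seen from above and 0.12 to 0.45 m above the bench; the other two stand upright at rest on the bench, untouched by the robot (((contact force between case_red_inside and anything else above 0.6 N and contact force between the fingers and case_red above 2 N and height (world z) of case_red_c between 0.12 and 0.45 m and horizontal distance between case_red_c and pad_top below 0.06 m and angle between case_red_c's own z axis and vertical below 0.25 rad and linear speed of case_red below 0.04 m/s and height (world z) of case_yellow_c between 0.02 and 0.036 m and angle between each of case_yellow_c, case_blue_c's own z axis and vertical below 0.1 rad and linear speed of each of case_yellow, case_blue below 0.02 m/s and contact force between each of the arm, the fingers and case_yellow below 0.1 N and height (world z) of case_blue_c between 0.02 and 0.036 m and contact force between each of the arm, the fingers and case_blue below 0.1 N) or (contact force between case_yellow_inside and anything else above 0.6 N and contact force between the fingers and case_yellow above 2 N and height (world z) of case_yellow_c between 0.12 and 0.45 m and horizontal distance between case_yellow_c and pad_top below 0.06 m and angle between case_yellow_c's own z axis and vertical below 0.25 rad and linear speed of case_yellow below 0.04 m/s and height (world z) of case_red_c between 0.02 and 0.036 m and angle between each of case_red_c, case_blue_c's own z axis and vertical below 0.1 rad and linear speed of each of case_red, case_blue below 0.02 m/s and contact force between each of the arm, the fingers and case_red below 0.1 N and height (world z) of case_blue_c between 0.02 and 0.036 m and contact force between each of the arm, the fingers and case_blue below 0.1 N) or (contact force between case_blue_inside and anything else above 0.6 N and contact force between the fingers and case_blue above 2 N and height (world z) of case_blue_c between 0.12 and 0.45 m and horizontal distance between case_blue_c and pad_top below 0.06 m and angle between case_blue_c's own z axis and vertical below 0.25 rad and linear speed of case_blue below 0.04 m/s and height (world z) of case_red_c between 0.02 and 0.036 m and angle between each of case_red_c, case_yellow_c's own z axis and vertical below 0.1 rad and linear speed of each of case_red, case_yellow below 0.02 m/s and contact force between each of the arm, the fingers and case_red below 0.1 N and height (world z) of case_yellow_c between 0.02 and 0.036 m and contact force between each of the arm, the fingers and case_yellow below 0.1 N))); the arm keeps its last pose, push and grip.
It fails at once if a bystander is pushed away (distance of any of bearing, gear1, mug, wrench, tape_measure, torch from where it was at the start of the episode above 0.04 m).
It fails at once if a case is dropped or thrown ((contact force between the fingers and case_red below 0.01 N and linear speed of case_red above 0.5 m/s) or (contact force between the fingers and case_yellow below 0.01 N and linear speed of case_yellow above 0.5 m/s) or (contact force between the fingers and case_blue below 0.01 N and linear speed of case_blue above 0.5 m/s)).
It also fails if it takes over 72 s, if anything falls off the work surface, if the arm or the gripper's body presses on something with over 40 N, if the wrist force passes 120 N, or if a joint passes its speed limit or range.

### The arm

A 7-joint arm with a two-finger parallel gripper is mounted at the origin on a cart in front of the work surface, level with it; the furniture and walls round the work are solid. World frame = base frame: x ahead of the robot, y to its left, z up, the work surface at z = 0. Lengths are in m, angles in rad, forces in N, time in s.
With the tool pointing down it reaches from about 0.35 to 0.775 m from the base axis. Payload 3.1 kg.
Tool frame: the origin (TCP) lies at the centre of the arm's flange, where the gripper is bolted on; the fingertips stand 173 mm ahead of it and the grasp point (between the pads) lies 155 mm ahead of it; z points along the fingers, y is the line along which they close (so a half turn about z gives the same grasp; the last joint's range is limited). The gripper opens to 85 mm and grips with 20 to 120 N. Pads are 22 mm wide; open, the fingers measure 114 mm over their backs; the gripper's body (76 mm by 85 mm) begins 54 mm behind the grasp point. The pads swing forward as they close: fully open they stand 13 mm farther back than shut.
Start: joints at [-1.171, 0.311, 0.014, 1.512, -0.004, 1.319, -0.027], TCP at [0.235, 0.497, 0.405] pointing down, gripper open.
Joint ranges: [-2.7, 2.7], [-0.3, 1.91], [-1.27, 1.3], [0.12, 2.57], [-1.44, 4.58], [0.2, 2.03], [-3.05, 3.05]. Speed limits (rad/s): [2.79, 2.79, 3.14, 3.14, 3.14, 3.14, 3.14].

### API

Orientations are given as [roll, pitch, yaw] about the fixed x, y, z axes, in that order (R = Rz(yaw) Ry(pitch) Rx(roll)).
In Python, from workcell import sense, camera, calibration, sign_off gives the robot as it stands.
- The arm moves only by the tool carry_out, never from a script. Its argument "series" is a list of rows, each a list of 3 entries, a list of its own where there are three numbers: the shift along the tool's x, y, z each as a share of 2.5 cm, from -1 to 1, then the turn, a rotation vector about the tool's x, y, z each as a share of 360 degrees, from -1 to 1, then the opening, from 0 (shut) to 1 (fully open). A call has 1 to 20 rows; each row shifts and turns the commanded pose from where the row before left it, along the tool's axes as they then stand; what a row does not reach is not made up. A row lasts 1/12 s, in which the tool goes at most 41.7 mm and 7.16 degrees, less where a joint would pass 70% of its speed; a pose out of reach is approached as far as the arm can. A call with a number of a shift or a turn outside -1 to 1 is refused whole. A call with a gripper value outside its range is refused whole. The fingers move at their own pace and stop on an object; "newtons" is the grip in N (left out, the last holds). Time passes only in rows, so rows that do not move let the fingers close. It gives the time, the measured TCP pose, the force, the opening and the grip force at its end, in the units of the state.
- sense(): the state, without advancing time (a new reading comes with each control period).
- camera(name): name is "side" or "top" or "wrist"; returns (picture, depth): 420x560x3 uint8, blue, green, red; 420x560 float32, m along the optical axis (not along the pixel's ray), 0 where there is no reading.
- calibration(name): a dict with "intrinsics" (3x3 intrinsics, pixels), "rvec" (rotation vector, rad) and "tvec" (3), from world to camera coordinates, as OpenCV has them. Camera axes: x right, y down, z forward; pixel columns grow to the right and rows downward; lengths in m; the calibration is good to about 2 mm. A picture is of the moment at which its call begins: read the wrist's pose just before it. calibration takes no time and is no camera call; for the wrist camera it gives the pose at the moment of the call.
- sign_off(): hands the job in; it is judged then, once.
The state is a dict: "clock": time; "joint_positions": joint angles; "joint_velocities": joint speeds; "joint_torque": joint torques, N m; "ee_pos": TCP position; "eef_rot": TCP orientation; "force": force on the tool from outside, world axes, zero at the start; "ft_torque": the same for the moment, N m; "finger_gap": finger opening in m; "finger_force": force on a finger pad.
Only numpy, scipy, OpenCV 4.12 (cv2) and the standard library are available. Lean on these libraries where they do the work, as an engineer would, in place of code of your own. Each camera call takes 0.05 s, during which the arm holds its last target. There are 200 camera calls.

## Working session

There is one attempt and no reset: what is moved stays moved. The work goes in short steps, Python scripts to look and compute and a tool call to move; the robot and the scene stay as the last step left them, time stands still between calls to the robot, and variables do not carry over. Pictures are saved under pics/ and viewed, at most 10 in all, crops included, and the job is handed in when it is done.

Besides the shell and the picture viewer there is one more tool, called after "Request:" as a command line: name --argument value ..., lists and objects as JSON in quotes. carry_out: Moves the arm, as the interface text tells. Shift numbers are shares of 2.5 cm and turn numbers shares of 360 degrees, none past 1 either way. Its arguments: {"type":"object","properties":{"series":{"type":"array"},"newtons":{"type":"number"}},"required":["series"]}

```bash
mkdir -p pics
cat > h.py <<'E'
import numpy as np, cv2
from workcell import sense, camera, calibration, sign_off
def cloud(name):
    c=calibration(name); im,d=camera(name)
    K=np.array(c["intrinsics"]); R=cv2.Rodrigues(np.array(c["rvec"],float))[0]; t=np.array(c["tvec"],float).ravel()
    v,u=np.indices(d.shape); P=np.stack([(u-K[0,2])/K[0,0]*d,(v-K[1,2])/K[1,1]*d,d],-1)
    W=(P-t)@R; W[d==0]=np.nan
    return im,W
E
python3 - <<'E'
from h import *
s=sense(); print(s)
im,W=cloud("top"); cv2.imwrite("pics/top.png",im); np.savez("top.npz",im=im,W=W)
E
```

```text
{'clock': 0.0, 'joint_positions': array([-1.17072152,  0.31170203,  0.01401061,  1.51306383, -0.0044361 ,
        1.31921218, -0.02718403]), 'joint_velocities': array([-0.0005051 ,  0.00127746, -0.00054754,  0.0015833 ,  0.00115455,
       -0.00058966,  0.00045324]), 'joint_torque': array([-1.67517560e-04, -3.79917884e+01,  1.45830293e-01, -2.30587900e+01,
        1.20400198e-02,  1.36707330e-02, -2.28156289e-06]), 'ee_pos': array([0.23498514, 0.49691032, 0.40363088]), 'eef_rot': array([-3.13923925e+00,  6.67893904e-05,  2.69988390e+00]), 'force': array([-7.90531391e-04,  9.52498679e-01, -3.45262543e-01]), 'ft_torque': array([ 0.00089422, -0.010069  ,  0.06356042]), 'finger_force': 0.0, 'finger_gap': 0.08512518740397684}
```

View pics/top.png

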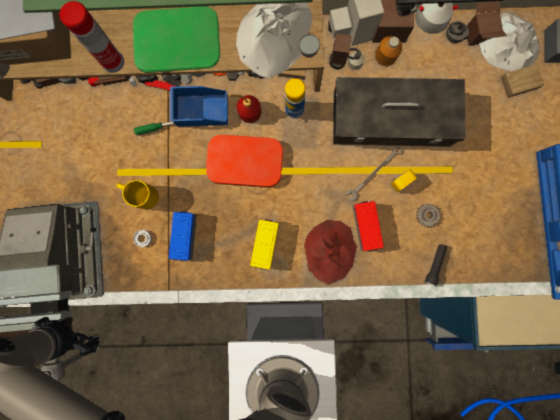

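The top view shows blue at (182,236), yellow at (264,244), red at (369,226) with a dark red cloth beside it at (330,250), and the orange pad at (245,160). Next I'll measure them.

Run:
```python
from h import *
z=np.load("top.npz"); im,W=z["im"],z["W"]
hsv=cv2.cvtColor(im,cv2.COLOR_BGR2HSV)
def obj(n,box,lo=0.05,hi=0.075,hue=None):
    u0,v0,u1,v1=box; w=W[v0:v1,u0:u1]; h=hsv[v0:v1,u0:u1]
    m=(w[...,2]>lo)&(w[...,2]<hi)
    if hue: m&=(((h[...,0].astype(int)-hue[0])%180)<hue[1])&(h[...,1]>120)&(h[...,2]>hue[2])
    p=w[m]; r=cv2.minAreaRect(p[:,:2].astype(np.float32)*1000)
    b=cv2.boxPoints(r); e=b[1]-b[0],b[2]-b[1]; L=max(e,key=np.linalg.norm)
    print(n,m.sum(),"c",np.round(r[0]),"sz",np.round(r[1]),"long dir deg",round(np.degrees(np.arctan2(L[1],L[0])),1),"z",np.round(np.median(p[:,2]),3))
obj("blue",(160,200,205,275),hue=(100,30,60)); obj("yellow",(240,210,290,280),hue=(20,20,100)); obj("red",(350,195,390,260),hue=(170,18,150))
obj("pad",(200,130,290,190),0.015,0.05)
obj("cloth",(300,215,357,290),0.01,0.5)
for n,u,v in (("mug",138,194),("wrenchend",352,196),("wr2",398,150),("tape",405,181),("bearing",143,239),("toolbox",345,140)): print(n,np.round(W[v,u],3))
w=W[215:290,300:357]; print(np.nanmax(w[...,2]))
```

```text
blue 959 c [470. 285.] sz [ 60. 141.] long dir deg -6.0 z 0.061
yellow 982 c [439.  40.] sz [ 60. 142.] long dir deg -11.9 z 0.061
red 980 c [ 485. -267.] sz [139.  61.] long dir deg 8.8 z 0.062
pad 3543 c [695.  97.] sz [230. 151.] long dir deg 84.4 z 0.032
cloth 2374 c [ 415. -164.] sz [188. 168.] long dir deg 8.3 z 0.03
mug [0.602 0.428 0.009]
wrenchend [ 0.579 -0.231 -0.001]
wr2 [ 0.718 -0.379 -0.003]
tape [ 0.612 -0.379  0.061]
bearing [ 0.464  0.416 -0.   ]
toolbox [ 0.74  -0.208  0.059]
0.06994917350408571
```

```bash
cat >> h.py <<'E'
from scipy.spatial.transform import Rotation as Ro
def plan(x,y,z,yaw):
    "turn (share, about tool axes) to tool-down at yaw deg, then shift in rows (shares of 25 mm) in the turned tool axes"
    s=sense(); p=s["ee_pos"]; R0=Ro.from_euler("xyz",s["eef_rot"]); R1=Ro.from_euler("xyz",[np.pi,0,np.radians(yaw)])
    print("t",round(s["clock"],2),"pos",p.round(4),"rpy",np.degrees(s["eef_rot"]).round(1),"gap",s["finger_gap"].round(4),"F",np.round(s["finger_force"],1))
    print("turn",((R0.inv()*R1).as_rotvec()/(2*np.pi)).round(4),"shift",(R1.inv().apply(np.array([x,y,z])-p)/.025).round(3))
E
python3 -c "
from h import *
plan(.439,.040,.30,168.1)"
```

```text
Traceback (most recent call last):
  File "h.py", line 13, in plan
    print("t",round(s["clock"],2),"pos",p.round(4),"rpy",np.degrees(s["eef_rot"]).round(1),"gap",s["finger_gap"].round(4),"F",np.round(s["finger_force"],1))
                                                                                                 ^^^^^^^^^^^^^^^^^^^^^
AttributeError: 'float' object has no attribute 'round'
```

```bash
sed -i 's/s\["finger_gap"\].round(4)/round(s["finger_gap"],4)/' h.py
python3 -c "
from h import *
plan(.439,.040,.30,168.1)"
```

```text
t 0.05 pos [0.235  0.4969 0.4036] rpy [-179.9    0.   154.7] gap 0.0852 F 0.0
turn [-0.0004 -0.     -0.0372] shift [-11.754 -16.202   4.145]
```

Request:
carry_out --series '[[[0,0,0],[0,0,-0.0186],1],[[0,0,0],[0,0,-0.0186],1],[[-0.69,-0.95,0.24],[0,0,0],1],[[-0.69,-0.95,0.24],[0,0,0],1],[[-0.69,-0.95,0.24],[0,0,0],1],[[-0.69,-0.95,0.24],[0,0,0],1],[[-0.69,-0.95,0.24],[0,0,0],1],[[-0.69,-0.95,0.24],[0,0,0],1],[[-0.69,-0.95,0.24],[0,0,0],1],[[-0.69,-0.95,0.24],[0,0,0],1],[[-0.69,-0.95,0.24],[0,0,0],1],[[-0.69,-0.95,0.24],[0,0,0],1],[[-0.69,-0.95,0.24],[0,0,0],1],[[-0.69,-0.95,0.24],[0,0,0],1],[[-0.69,-0.95,0.24],[0,0,0],1],[[-0.69,-0.95,0.24],[0,0,0],1],[[-0.69,-0.95,0.24],[0,0,0],1],[[-0.69,-0.95,0.24],[0,0,0],1],[[-0.69,-0.95,0.24],[0,0,0],1],[[0,0,0],[0,0,0],1]]'

```text
clock: 1.72
ee_pos: [0.4396, 0.0353, 0.3016]
eef_rot: [-3.137, 0.001, 2.924]
force: [0.5, -0.9, 0.2]
finger_gap: 0.0856
finger_force: 0.0
```

Run:
```python
from h import *
plan(.439,.040,.19,168.1)
im,W=cloud("wrist"); cv2.imwrite("pics/w1.png",im)
hsv=cv2.cvtColor(im,cv2.COLOR_BGR2HSV)
m=(hsv[...,0]>18)&(hsv[...,0]<40)&(hsv[...,1]>120)&(W[...,2]>.05)&(W[...,2]<.07)&(np.hypot(W[...,0]-.439,W[...,1]-.04)<.1)
r=cv2.minAreaRect(W[m][:,:2].astype(np.float32)*1000);print(m.sum(),r)
```

```text
t 1.72 pos [0.4396 0.0353 0.3016] rpy [-179.7    0.   167.5] gap 0.0856 F 0.0
turn [-0.0008  0.0001 -0.0016] shift [0.063 0.177 4.465]
18565 ((439.2805480957031, 38.69694900512695), (60.22955322265625, 139.5854034423828), 77.80261993408203)
```

View pics/w1.png

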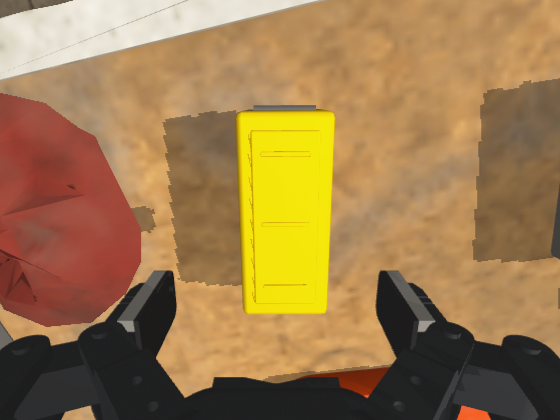

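The case sits aligned between the fingers, with its lid at about (287,210) and the hinge end toward the robot. Now lowering.

Request:
carry_out --series '[[[0.03,0.07,0.88],[0,0,-0.0015],1],[[0,0,0.88],[0,0,0],1],[[0,0,0.88],[0,0,0],1],[[0,0,0.88],[0,0,0],1],[[0,0,0.88],[0,0,0],1],[[0,0,0],[0,0,0],1]]'

```text
clock: 2.27
ee_pos: [0.4354, 0.0446, 0.1892]
eef_rot: [-3.139, -0.009, 2.945]
force: [-1.3, -0.3, 0.5]
finger_gap: 0.0852
finger_force: 0.0
```

```bash
python3 -c "
from h import *
plan(.439,.039,.19,168)"
```

```text
t 2.27 pos [0.4354 0.0446 0.1892] rpy [-179.8   -0.5  168.7] gap 0.0852 F 0.0
turn [-0.0004 -0.0014  0.002 ] shift [-0.187 -0.19  -0.034]
```

Request:
carry_out --newtons 60 --series '[[[-0.1,-0.12,0],[0,0,0],1],[[0,0,0],[0,0,0],1],[[0,0,0],[0,0,0],0],[[0,0,0],[0,0,0],0],[[0,0,0],[0,0,0],0],[[0,0,0],[0,0,0],0],[[0,0,0],[0,0,0],0],[[0,0,0],[0,0,0],0]]'

```text
clock: 2.93
ee_pos: [0.4411, 0.0402, 0.1942]
eef_rot: [3.14, 0.003, 2.943]
force: [-0.9, 0.9, 6.0]
finger_gap: 0.0591
finger_force: 65.7
```

```bash
python3 -c "
from h import *
plan(.439,.039,.19,168);s=sense();print(s['force'],s['ft_torque'])"
```

```text
t 2.93 pos [0.4411 0.0402 0.1942] rpy [179.9   0.2 168.6] gap 0.0591 F 65.7
turn [0.0003 0.0005 0.0017] shift [ 0.074 -0.064  0.169]
[-0.94054374  0.89237318  6.01514471] [-0.13832701  0.14334252 -0.07674542]
```

Request:
carry_out --series '[[[0,0,-0.5],[0,0,0],0],[[0,0,-1],[0,0,0],0],[[0,0,-1],[0,0,0],0],[[0,0,-1],[0,0,0],0],[[0,0,-1],[0,0,0],0],[[0,0,-1],[0,0,0],0],[[0,0,-0.5],[0,0,0],0],[[0,0,0],[0,0,0],0],[[-1,0,0],[0,0,0],0],[[-1,0,0],[0,0,0],0],[[-1,0,0],[0,0,0],0],[[-1,0,0],[0,0,0],0],[[0,0,0],[0,0,0],0],[[0,0,0],[0,0,0],0]]'

```text
clock: 4.1
ee_pos: [0.5383, 0.0199, 0.3408]
eef_rot: [-3.14, -0.003, 2.942]
force: [-0.3, 0.2, -1.9]
finger_gap: 0.0592
finger_force: 65.0
```

```bash
cat > m.py <<'E'
from h import *
a=[];f=[]
for i in range(10):
    camera("wrist"); s=sense(); R=Ro.from_euler("xyz",s["eef_rot"]); a.append(R.inv().apply(s["ft_torque"])); f.append(s["force"])
a=np.array(a); print("t",round(s["clock"],2),"pos",s["ee_pos"].round(3),"gap",round(s["finger_gap"],4),"My",a[:,1].round(3),"mean tool xyz",a.mean(0).round(3),"F",np.mean(f,0).round(2))
E
python3 m.py
```

```text
t 4.6 pos [0.538 0.02  0.343] gap 0.0593 My [ 0.039  0.025 -0.055  0.012 -0.006 -0.019  0.012 -0.004  0.009  0.004] mean tool xyz [-0.013  0.002 -0.   ] F [-0.07 -0.09 -2.  ]
```

Request:
carry_out --series '[[[1,0,0],[0,0,0],0],[[1,0,0],[0,0,0],0],[[1,0,0],[0,0,0],0],[[1,0,0],[0,0,0],0],[[0,0,0],[0,0,0],0],[[0,0,0],[0,0,0],0]]'

```text
clock: 5.1
ee_pos: [0.4391, 0.0404, 0.3429]
eef_rot: [3.14, 0.0, 2.944]
force: [-0.5, -0.1, -1.9]
finger_gap: 0.0595
finger_force: 65.1
```

```bash
python3 m.py
```

```text
t 5.6 pos [0.44  0.04  0.343] gap 0.0589 My [-0.089  0.001 -0.087 -0.     0.02   0.057  0.062 -0.066  0.038 -0.036] mean tool xyz [ 0.002 -0.01  -0.006] F [ 0.15 -0.09 -1.63]
```

Request:
carry_out --series '[[[-1,0,0],[0,0,0],0],[[-1,0,0],[0,0,0],0],[[-1,0,0],[0,0,0],0],[[-1,0,0],[0,0,0],0],[[0,0,0],[0,0,0],0],[[0,0,0],[0,0,0],0]]'

```text
clock: 6.1
ee_pos: [0.5391, 0.0199, 0.3421]
eef_rot: [-3.14, -0.001, 2.942]
force: [-0.3, 0.5, -1.4]
finger_gap: 0.0594
finger_force: 65.0
```

```bash
python3 m.py
```

```text
t 6.6 pos [0.538 0.02  0.343] gap 0.0596 My [ 0.012 -0.009 -0.021  0.019 -0.027 -0.001  0.026 -0.061  0.033  0.054] mean tool xyz [ 0.001  0.003 -0.002] F [ 0.01 -0.03 -1.62]
```

Request:
carry_out --series '[[[1,0,0],[0,0,0],0],[[1,0,0],[0,0,0],0],[[1,0,0],[0,0,0],0],[[1,0,0],[0,0,0],0],[[0,0,0],[0,0,0],0],[[0,0,0],[0,0,0],0]]'

```text
clock: 7.1
ee_pos: [0.4391, 0.0404, 0.3429]
eef_rot: [3.141, -0.0, 2.944]
force: [1.4, -1.1, -2.1]
finger_gap: 0.0591
finger_force: 65.1
```

```bash
python3 m.py
```

```text
t 7.6 pos [0.44  0.04  0.343] gap 0.0593 My [-0.031 -0.03  -0.007 -0.008 -0.002 -0.025 -0.038 -0.031 -0.034 -0.   ] mean tool xyz [-0.004 -0.021  0.007] F [ 0.18  0.16 -2.  ]
```

Yellow shows means of ≤0.02 N m and weighs about 1.8 N, so it's silent. Setting it back.

Request:
carry_out --series '[[[0,0,1],[0,0,0],0],[[0,0,1],[0,0,0],0],[[0,0,1],[0,0,0],0],[[0,0,1],[0,0,0],0],[[0,0,0.8],[0,0,0],0],[[0,0,0.5],[0,0,0],0],[[0,0,0.3],[0,0,0],0],[[0,0,0.2],[0,0,0],0],[[0,0,0.1],[0,0,0],0],[[0,0,0.06],[0,0,0],0],[[0,0,0],[0,0,0],0],[[0,0,0],[0,0,0],0]]'

```text
clock: 8.6
ee_pos: [0.4408, 0.0401, 0.1945]
eef_rot: [3.141, 0.002, 2.943]
force: [-0.1, 0.4, -3.3]
finger_gap: 0.0592
finger_force: 65.1
```

```bash
python3 -c "
from h import *
plan(.439,.039,.19,168);s=sense();print(s['force'],s['ft_torque'])"
```

```text
t 8.6 pos [0.4408 0.0401 0.1945] rpy [1.799e+02 1.000e-01 1.686e+02] gap 0.0592 F 65.1
turn [0.0001 0.0003 0.0017] shift [ 0.061 -0.059  0.179]
[-0.05660215  0.38770505 -3.25392152] [ 0.05251397 -0.03293203  0.03047677]
```

Request:
carry_out --series '[[[0,0,0.05],[0,0,0],0],[[0,0,0],[0,0,0],0],[[0,0,0],[0,0,0],0.75],[[0,0,0],[0,0,0],0.8],[[0,0,0],[0,0,0],1],[[0,0,0],[0,0,0],1],[[0,0,0],[0,0,0],1],[[0,0,-0.7],[0,0,0],1],[[0,0,-1],[0,0,0],1],[[0,0,-1],[0,0,0],1],[[0,0,-1],[0,0,0],1],[[0,0,-0.5],[0,0,0],1],[[0,0,0],[0,0,0],1],[[0,0,0],[0,0,0],1]]'

```text
clock: 9.77
ee_pos: [0.4403, 0.0401, 0.2977]
eef_rot: [3.141, 0.001, 2.943]
force: [-0.8, -1.0, -0.0]
finger_gap: 0.0855
finger_force: 0.0
```

```bash
python3 -c "
from h import *
plan(.470,.285,.30,174)
im,W=cloud('side');cv2.imwrite('pics/s1.png',im)"
```

```text
t 9.77 pos [0.4403 0.0401 0.2977] rpy [1.800e+02 1.000e-01 1.686e+02] gap 0.0855 F 0.0
turn [ 0.0001  0.0002 -0.0149] shift [-0.157  9.867 -0.091]
```

View pics/s1.png

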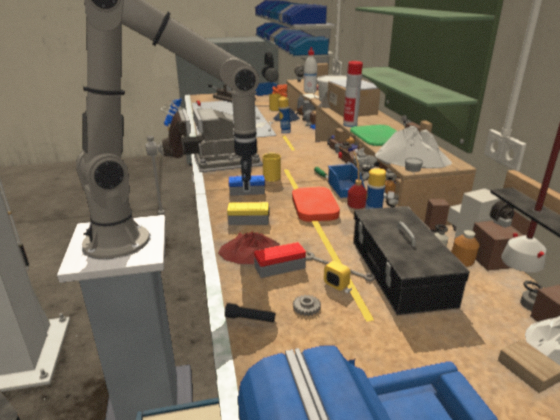

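The side view shows yellow upright at (248,212), and red at (280,258) with the cloth to its left. On to blue.

Request:
carry_out --series '[[[0,0,0],[0,0,-0.0149],1],[[0,0.9,0],[0,0,0],1],[[0,0.9,0],[0,0,0],1],[[0,0.9,0],[0,0,0],1],[[0,0.9,0],[0,0,0],1],[[0,0.9,0],[0,0,0],1],[[0,0.9,0],[0,0,0],1],[[0,0.9,0],[0,0,0],1],[[0,0.9,0],[0,0,0],1],[[0,0.9,0],[0,0,0],1],[[0,0.9,0],[0,0,0],1],[[-0.15,0.87,-0.1],[0,0,0],1],[[0,0,0],[0,0,0],1],[[0,0,0],[0,0,0],1],[[0,0,0],[0,0,0],1]]'

```text
clock: 11.07
ee_pos: [0.4694, 0.284, 0.2983]
eef_rot: [-3.138, -0.002, 3.036]
force: [0.5, -0.3, -0.7]
finger_gap: 0.0855
finger_force: 0.0
```

Run:
```python
from h import *
im,W=cloud("wrist")
hsv=cv2.cvtColor(im,cv2.COLOR_BGR2HSV)
m=(hsv[...,0]>100)&(hsv[...,0]<130)&(hsv[...,1]>120)&(W[...,2]>.05)&(W[...,2]<.07)&(np.hypot(W[...,0]-.47,W[...,1]-.285)<.1)
r=cv2.minAreaRect(W[m][:,:2].astype(np.float32)*1000);print(m.sum(),r)
plan(r[0][0]/1000,r[0][1]/1000,.194,174)
```

```text
18760 ((469.8546447753906, 285.6292419433594), (59.54512405395508, 138.7664031982422), 83.9837646484375)
t 11.12 pos [0.4696 0.2835 0.2986] rpy [-1.798e+02 -1.000e-01  1.739e+02] gap 0.0854 F 0.0
turn [-0.0004 -0.0003 -0.0003] shift [-2.000e-03  8.400e-02  4.184e+00]
```

Request:
carry_out --newtons 60 --series '[[[0,0.08,0.8],[0,0,0],1],[[0,0,0.8],[0,0,0],1],[[0,0,0.8],[0,0,0],1],[[0,0,0.8],[0,0,0],1],[[0,0,0.7],[0,0,0],1],[[0,0,0.28],[0,0,0],1],[[0,0,0],[0,0,0],1],[[0,0,0],[0,0,0],0],[[0,0,0],[0,0,0],0],[[0,0,0],[0,0,0],0],[[0,0,0],[0,0,0],0],[[0,0,0],[0,0,0],0],[[0,0,0],[0,0,0],0]]'

```text
clock: 12.2
ee_pos: [0.4708, 0.2871, 0.1971]
eef_rot: [3.14, 0.003, 3.036]
force: [-0.5, -0.0, 6.6]
finger_gap: 0.0594
finger_force: 67.9
```

```bash
python3 -c "
from h import *
plan(.47,.285,.194,174)"
```

```text
t 12.2 pos [0.4708 0.2871 0.1971] rpy [1.799e+02 1.000e-01 1.740e+02] gap 0.0594 F 67.9
turn [ 0.0003  0.0004 -0.0001] shift [ 0.025 -0.089  0.124]
```

Request:
carry_out --series '[[[0,0,-0.5],[0,0,0],0],[[0,0,-1],[0,0,0],0],[[0,0,-1],[0,0,0],0],[[0,0,-1],[0,0,0],0],[[0,0,-1],[0,0,0],0],[[0,0,-1],[0,0,0],0],[[0,0,-0.5],[0,0,0],0],[[0,0,0],[0,0,0],0],[[-1,0,0],[0,0,0],0],[[-1,0,0],[0,0,0],0],[[-1,0,0],[0,0,0],0],[[-1,0,0],[0,0,0],0],[[0,0,0],[0,0,0],0],[[0,0,0],[0,0,0],0]]'

```text
clock: 13.37
ee_pos: [0.57, 0.2752, 0.3423]
eef_rot: [-3.138, -0.004, 3.034]
force: [-0.7, 0.4, -4.6]
finger_gap: 0.0594
finger_force: 66.9
```

```bash
python3 m.py
```

```text
t 13.87 pos [0.569 0.277 0.346] gap 0.0595 My [-0.014 -0.022  0.027 -0.008  0.013  0.055  0.036  0.026  0.012  0.071] mean tool xyz [-0.008  0.02   0.005] F [-0.17  0.16 -4.04]
```

Request:
carry_out --series '[[[1,0,0],[0,0,0],0],[[1,0,0],[0,0,0],0],[[1,0,0],[0,0,0],0],[[1,0,0],[0,0,0],0],[[0,0,0],[0,0,0],0],[[0,0,0],[0,0,0],0]]'

```text
clock: 14.37
ee_pos: [0.4683, 0.2879, 0.3458]
eef_rot: [3.14, -0.001, 3.04]
force: [0.7, 0.0, -4.4]
finger_gap: 0.0593
finger_force: 67.2
```

```bash
python3 m.py
```

```text
t 14.87 pos [0.47  0.287 0.345] gap 0.0589 My [-0.072 -0.015 -0.033 -0.055 -0.071 -0.018 -0.038 -0.019 -0.061 -0.073] mean tool xyz [ 0.002 -0.046  0.011] F [ 0.01 -0.07 -4.07]
```

Request:
carry_out --series '[[[-1,0,0],[0,0,0],0],[[-1,0,0],[0,0,0],0],[[-1,0,0],[0,0,0],0],[[-1,0,0],[0,0,0],0],[[0,0,0],[0,0,0],0],[[0,0,0],[0,0,0],0]]'

```text
clock: 15.37
ee_pos: [0.5708, 0.2753, 0.3447]
eef_rot: [-3.14, 0.0, 3.034]
force: [0.0, 1.1, -3.6]
finger_gap: 0.0592
finger_force: 67.3
```

```bash
python3 m.py
```

```text
t 15.87 pos [0.569 0.277 0.346] gap 0.0595 My [0.088 0.028 0.043 0.015 0.078 0.018 0.061 0.007 0.008 0.046] mean tool xyz [-0.004  0.039 -0.01 ] F [ 0.25  0.05 -4.3 ]
```

Request:
carry_out --series '[[[1,0,0],[0,0,0],0],[[1,0,0],[0,0,0],0],[[1,0,0],[0,0,0],0],[[1,0,0],[0,0,0],0],[[0,0,0],[0,0,0],0],[[0,0,0],[0,0,0],0]]'

```text
clock: 16.37
ee_pos: [0.4683, 0.2879, 0.3458]
eef_rot: [3.141, -0.001, 3.04]
force: [0.7, -0.1, -3.9]
finger_gap: 0.0592
finger_force: 67.4
```

```bash
python3 m.py
```

```text
t 16.87 pos [0.47  0.287 0.345] gap 0.0588 My [-0.047 -0.003 -0.015 -0.047 -0.024 -0.032 -0.035 -0.066  0.004 -0.045] mean tool xyz [ 0.007 -0.031  0.002] F [-0.12 -0.09 -4.22]
```

Blue alternates by ±0.04 N m and weighs about 4.1 N, more than an empty case can. I'll do two more strokes, slightly wider and averaged longer, to be sure.

```bash
sed -i 's/range(10)/range(20)/' m.py
```

Request:
carry_out --series '[[[-1,0,0],[0,0,0],0],[[-1,0,0],[0,0,0],0],[[-1,0,0],[0,0,0],0],[[-1,0,0],[0,0,0],0],[[-1,0,0],[0,0,0],0]]'

```text
clock: 17.28
ee_pos: [0.5955, 0.2738, 0.3452]
eef_rot: [-3.141, -0.0, 3.037]
force: [1.0, 0.8, -3.9]
finger_gap: 0.0594
finger_force: 67.5
```

```bash
python3 m.py
```

```text
t 18.28 pos [0.594 0.274 0.345] gap 0.0596 My [-1.009 -0.055  0.014  0.067 -0.002  0.049  0.003  0.048  0.041  0.041
  0.022  0.039  0.058  0.047  0.037  0.014  0.063  0.069 -0.008  0.051] mean tool xyz [ 0.006 -0.021  0.005] F [ 0.31  0.02 -4.26]
```

Request:
carry_out --series '[[[1,0,0],[0,0,0],0],[[1,0,0],[0,0,0],0],[[1,0,0],[0,0,0],0],[[1,0,0],[0,0,0],0],[[1,0,0],[0,0,0],0]]'

```text
clock: 18.7
ee_pos: [0.4688, 0.287, 0.3456]
eef_rot: [3.141, 0.0, 3.036]
force: [0.0, -0.3, -4.6]
finger_gap: 0.0591
finger_force: 67.5
```

```bash
python3 m.py; python3 -c "
from h import *
plan(.695,.097,.40,174)"
```

```text
t 19.7 pos [0.47  0.287 0.345] gap 0.0594 My [ 0.796  0.033  0.012 -0.037 -0.05  -0.041 -0.004  0.023 -0.015 -0.047
 -0.017 -0.039 -0.063 -0.077 -0.069 -0.058 -0.041  0.002  0.049 -0.039] mean tool xyz [ 0.003  0.016 -0.   ] F [-0.33  0.1  -4.17]
t 19.7 pos [0.47   0.2871 0.3455] rpy [180.   0. 174.] gap 0.0594 F 67.5
turn [ 0.  0. -0.] shift [-9.747 -6.62  -2.182]
```

Without the first stopping transients the means are +0.04 and −0.035 N m, alternating with every stroke, so blue holds the ball. Moving it over the pad.

Request:
carry_out --series '[[[-0.3,-0.2,-0.2],[0,0,0],0],[[-0.65,-0.44,-0.1],[0,0,0],0],[[-0.65,-0.44,-0.1],[0,0,0],0],[[-0.65,-0.44,-0.1],[0,0,0],0],[[-0.65,-0.44,-0.1],[0,0,0],0],[[-0.65,-0.44,-0.1],[0,0,0],0],[[-0.65,-0.44,-0.1],[0,0,0],0],[[-0.65,-0.44,-0.1],[0,0,0],0],[[-0.65,-0.44,-0.1],[0,0,0],0],[[-0.65,-0.44,-0.1],[0,0,0],0],[[-0.65,-0.44,-0.1],[0,0,0],0],[[-0.65,-0.44,-0.1],[0,0,0],0],[[-0.65,-0.44,0],[0,0,0],0],[[-0.65,-0.44,0],[0,0,0],0],[[-0.65,-0.44,0],[0,0,0],0],[[-0.35,-0.26,0],[0,0,0],0],[[0,0,0],[0,0,0],0],[[0,0,0],[0,0,0],0],[[0,0,0],[0,0,0],0],[[0,0,0],[0,0,0],0]]'

```text
clock: 21.37
ee_pos: [0.6945, 0.0985, 0.3781]
eef_rot: [3.14, -0.001, 3.039]
force: [0.4, 0.8, -4.7]
finger_gap: 0.0594
finger_force: 67.4
```

Run:
```python
from h import *
plan(.695,.097,.37,174)
im,W=cloud('side');cv2.imwrite('pics/s2.png',im)
im,W=cloud('wrist');hsv=cv2.cvtColor(im,cv2.COLOR_BGR2HSV)
m=(hsv[...,0]>100)&(hsv[...,0]<130)&(hsv[...,1]>120)&(W[...,2]>.1)
print(m.sum(),np.nanmin(W[m],0),np.nanmax(W[m],0))
```

```text
t 21.37 pos [0.6945 0.0985 0.3781] rpy [179.9  -0.  174.1] gap 0.0594 F 67.4
turn [ 0.0002 -0.0001  0.0003] shift [-0.028 -0.056  0.325]
45169 [ 0.62170215 -0.04949019  0.12447944] [0.85297131 0.16104395 0.28966543]
```

View pics/s2.png

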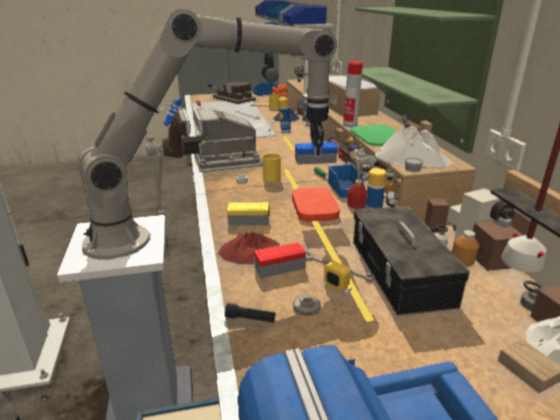

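Blue is held level at (316,152) above the pad at (318,204), and yellow and red stand upright. I'll let it settle, then hand in.

Request:
carry_out --series '[[[0,0,0],[0,0,0],0],[[0,0,0],[0,0,0],0],[[0,0,0],[0,0,0],0],[[0,0,0],[0,0,0],0],[[0,0,0],[0,0,0],0],[[0,0,0],[0,0,0],0],[[0,0,0],[0,0,0],0],[[0,0,0],[0,0,0],0],[[0,0,0],[0,0,0],0],[[0,0,0],[0,0,0],0],[[0,0,0],[0,0,0],0],[[0,0,0],[0,0,0],0]]'

```text
clock: 22.47
ee_pos: [0.695, 0.0969, 0.378]
eef_rot: [3.142, 0.0, 3.037]
force: [0.2, 0.6, -4.2]
finger_gap: 0.059
finger_force: 67.4
```

```bash
python3 -c "
from h import *
plan(.695,.097,.378,174); print(sign_off())"
```

```text
t 22.47 pos [0.695  0.0969 0.378 ] rpy [180.   0. 174.] gap 0.059 F 67.4
turn [ 0.  0. -0.] shift [ 0.002  0.003 -0.001]
the job is handed in; nothing more can be done
None
```

I identified the blue case as the one with the ball and handed the job in at 22.5 s, holding it level and still above the middle of the orange pad; yellow was shaken, silent and set back upright, red was never picked up because blue already rattled, and no verdict came back.

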